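Load the label dispenser and set it to four labels

ROBOT

A 6-joint arm with a two-finger parallel gripper is mounted at the origin on a cart in front of the work surface, level with it; the furniture and walls round the work are solid. World frame = base frame: x ahead of the robot, y to its left, z up, the work surface at z = 0. Lengths are in m, angles in rad, forces in N, time in s.
With the tool pointing down it reaches from about 0.25 to 0.8 m from the base axis. Payload 3.9 kg.
Tool frame: the origin (TCP) lies at the very end of the fingers, on their centre line; the grasp point (between the pads) lies 19 mm behind it; z points along the fingers, y is the direction in which the jaws open and shut (so a half turn about z gives the same grasp; the last joint's range is limited). The gripper opens to 85 mm and grips with 20 to 120 N. Pads are 22 mm wide; open, the fingers measure 114 mm over their backs; the gripper's body (76 mm by 85 mm) begins 54 mm behind the grasp point. The pads swing forward as they close: fully open they stand 13 mm farther back than shut.
Start: joints at [1.268, 0.26, -0.138, 1.173, 0, 1.571], TCP at [0.157, 0.501, 0.2] pointing down, gripper open.
Joint ranges: [-2.78, 2.78], [-0.83, 1.72], [-1.28, 1.37], [-1.9, 2.12], [-1.57, 1.48], [-3.14, 3.14]. Speed limits (rad/s): [2.57, 2.57, 3.14, 3.14, 3.14, 3.14].

INTERFACE

Orientations are given as a unit quaternion [x, y, z, w].
In Python, from rig import * gives the robot as it stands. Calls block until the motion is done:
- reach(position, orientation): joint-space move of the TCP to a pose.
- line_to(position, rotation=None, max_speed=0.15, f_stop=None): straight line of the TCP; rotation=None keeps the orientation; max_speed is the mean speed in m/s. With f_stop (N) it stops when the force on the tool has changed by that much, and returns True; else False.
- goto_joints(angles): joint-space move.
- gripper_to(opening, strength=None): finger opening in m; strength is the grip in N (None keeps the last); returns when the fingers have stopped.
- pause(seconds).
- ik(position, orientation): joint angles nearest the present ones, or None.
- read_state(): the state.
- get_image(name): name is "side" or "top"; returns the picture (480x640x3 uint8, red, green, blue); there is no depth.
- camera_model(name): a dict with "fx", "fy", "cx", "cy" (pixels), "k1" (the pictures are not rectified: a ray, as slopes to the right and down, at radius r is drawn at 1 + k1 r^2 times it, then the intrinsics apply), "R" (3x3) and "t" (3): a world point X has camera coordinates R X + t. Camera axes: x right, y down, z forward; pixel columns grow to the right and rows downward; lengths in m; the calibration is good to about 2 mm. A picture is of the moment at which its call begins. camera_model takes no time and is no camera call.
A pose or a line that the arm cannot do raises Unreachable and nothing moves.
- job_done(): hands the job in, once; it reports no verdict.
The state is a dict: "time": time; "joint_positions": joint angles; "qvel": joint speeds; "tau": joint torques, N m; "ee_pos": TCP position; "ee_rot": TCP orientation; "force": force on the tool from outside, world axes, zero at the start; "ft_torque": the same for the moment, N m; "width": finger opening in m.
Only numpy, scipy, OpenCV 4.12 (cv2) and the standard library are available. Lean on these libraries where they do the work, as an engineer would, in place of code of your own. Each camera call takes 0.05 s, during which the arm holds its last target. There are 200 camera calls.

TASK

Load the label dispenser and start it: lay the white label roll that stands on the table to the machine's left flat in the machine's open black bay and let go of it, then turn the dial to its fourth stop (four pips), and only then press the green start key fully in and let it come back. Leave the dial on four, and do not disturb the other things on the table.

Things in the scene. Friction and masses are not known exactly. Their poses are not given: they have to be found in the camera images.
- label_roll_center (a point): centre, half-way up, of the loose roll of white labels: a paper cylinder 66 mm in diameter and 40 mm high with a brown core, about 0.12 kg. It lies on its flat end on the table (axis z upright), to the left of the machine
- bay_floor (a point): middle of the roll bay's level floor, 23 mm above the table: an open square black tray in the left part of the fixed grey machine, 84 x 84 mm inside, walls 5 mm thick and 13 mm high. Its axes are the machine's: x to its back, y to its left, z up. The console, at most 107 mm high, begins 65 mm from here towards -y.
- dial_grip (a point): middle of the aluminium dial's finger bar, on its turning axis, at the right of the console's sloping panel. The bar is 44 mm long, 13 wide; it stands 10 mm above this point, and the dial's round base (46 mm across) is 16 mm below it, the panel 30 mm. x: along the bar to its end with the black pointer line; z: turning axis, square out of the panel, 35 degrees from vertical, leaning towards the machine's front
- dial (a joint): angle of the dial in rad, growing clockwise as seen facing the panel. Six stops, 0.489 rad (28 degrees) apart, at 0 (one pip), 0.489, 0.978, 1.467 (four pips), 1.956, 2.445, with white pips on the panel beside each. A spring detent (about 0.1 N m) pulls the dial to the nearest stop when let go. On four the pointer is 14 degrees clockwise of straight up the panel. It starts on one, two or three
- start_key_top (a point): centre of the top face of the round green start key, 28 mm across, on the sloping panel 90 mm left of the dial; z points out of the panel along the key's travel
- start_key (a joint): travel of the start key in m: 0 released, 0.006 fully in (about 5 N); a spring returns it
- tape_roll: bystander: roll of brown packing tape, 96 mm across, 48 mm high, loose, at the back left; origin under its centre
- weight_500: bystander: brass scale weight with a knob, 38 mm across, 45 mm high, loose, right of the machine; origin under its centre
Things that resemble listed ones, but are neither listed nor needed, are in the scene too. There is more than one size of the part that bears label_roll_center; the job needs the smallest.

How it is judged:
By the outcome, as a careful person would: the job done as asked, in the order asked, and still so for the second after the job is handed in, with the robot touching nothing.
It also fails if it takes over 64 s, if anything falls off the work surface, if the arm or the gripper's body presses on something with over 40 N, if the wrist force passes 120 N, or if a joint passes its speed limit or range.

## Working session

There is one attempt and no reset: what is moved stays moved. The work goes in short steps, each a Python script; the robot and the scene stay as the last script left them, time stands still between calls to the robot, and variables do not carry over. Pictures are saved under pics/ and viewed, about 8 in all and at most 12, crops included, and the job is handed in when it is done.

```bash
mkdir -p pics; ls
python3 - <<'E'
from rig import *
import cv2
for n in("side","top"):
    cv2.imwrite(f"pics/{n}0.png",get_image(n)[:,:,::-1])
    print(n,camera_model(n))
print(read_state())
E
```

```text
pics
side {'fx': 594.3116812025135, 'fy': 594.3116812025135, 'cx': 330.5844038922513, 'cy': 243.15635860409182, 'k1': 0.06572251597237422, 'R': array([[ 8.40308752e-01, -5.42108098e-01, -1.10067200e-04],
       [-2.28730949e-01, -3.54366262e-01, -9.06701001e-01],
       [ 4.91490951e-01,  7.61933962e-01, -4.21773971e-01]]), 't': array([-0.452319  ,  0.20771192,  0.98550937])}
top {'fx': 511.7899488521527, 'fy': 511.7899488521527, 'cx': 326.4982554964272, 'cy': 244.99181559266293, 'k1': 0.03127942370310702, 'R': array([[ 0.01071013, -0.99980603,  0.01652857],
       [-0.98342686, -0.01352363, -0.18080024],
       [ 0.18098869, -0.01431825, -0.98338094]]), 't': array([0.00915899, 0.56430335, 1.28110845])}
{'time': 0.1, 'joint_positions': array([ 1.26799940e+00,  2.60583394e-01, -1.39225607e-01,  1.17268306e+00,
        1.04345026e-05,  1.57078426e+00]), 'qvel': array([-0.00039639, -0.0018594 ,  0.00260345,  0.00087204, -0.00146193,
        0.00232883]), 'tau': array([ 2.01268908e-04, -4.06509304e+01,  2.54527330e+01,  1.00490759e-02,
        5.37862491e-06,  3.98806833e-06]), 'ee_pos': array([0.15635285, 0.50049601, 0.19917196]), 'ee_rot': array([ 1.50814733e-01,  9.88561681e-01, -8.37381913e-04, -1.33038746e-04]), 'force': array([-0.03782333,  0.35068667,  0.44339992]), 'ft_torque': array([-0.01183818, -0.01573678,  0.00332743]), 'width': 0.0849697692370198}
```

View pics/top0.png

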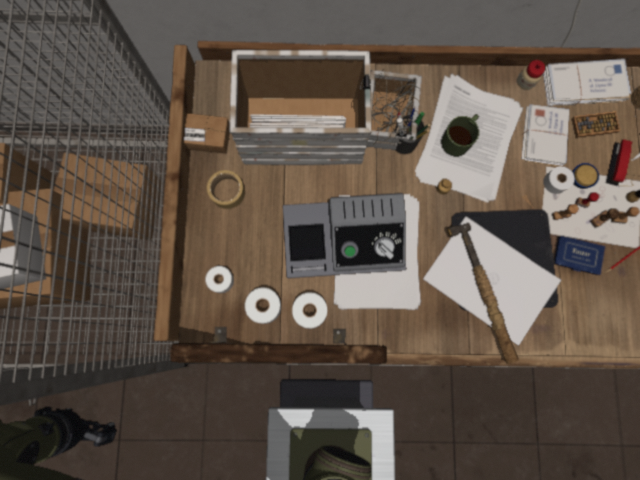

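View pics/side0.png

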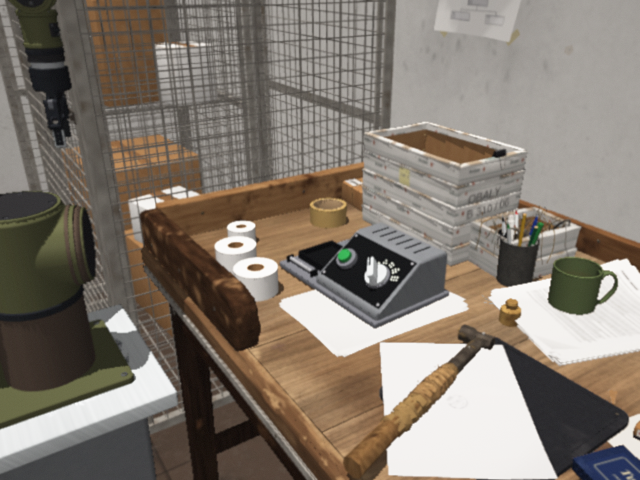

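Top view: three white rolls stand left of and in front of the machine, at (219,279), (262,305) and (309,310). A fourth white ring at (560,178) is far to the right. The machine is at about (345,235), with the bay at (307,242), the key at (350,250), the dial at (385,247), the tape at (225,188) and the weight at (444,185). The roll at (219,279) looks smallest. I'll measure it and enlarge it.

```bash
cat > h.py <<'E'
import numpy as np, cv2
from rig import *
from scipy.spatial.transform import Rotation as Ro
def ray(n,uv):
    c=camera_model(n);d=np.array([(uv[0]-c["cx"])/c["fx"],(uv[1]-c["cy"])/c["fy"]])
    s=d.copy()
    for _ in range(20): s=d/(1+c["k1"]*(s@s))
    R=np.array(c["R"]);t=np.array(c["t"]);v=R.T@np.r_[s,1]
    return -R.T@t, v/np.linalg.norm(v)
def on_z(n,uv,z):
    o,v=ray(n,uv); return o+v*(z-o[2])/v[2]
def two(uvt,uvs):
    o1,v1=ray("top",uvt);o2,v2=ray("side",uvs)
    k=np.linalg.lstsq(np.c_[v1,-v2],o2-o1,rcond=None)[0]
    a,b=o1+k[0]*v1,o2+k[1]*v2
    return (a+b)/2,np.linalg.norm(a-b)
def proj(n,X):
    c=camera_model(n);p=np.array(c["R"])@X+np.array(c["t"]);s=p[:2]/p[2];s=s*(1+c["k1"]*(s@s))
    return np.array([c["fx"]*s[0]+c["cx"],c["fy"]*s[1]+c["cy"]])
E
python3 - <<'E'
from h import *
t=cv2.imread("pics/top0.png");s=cv2.imread("pics/side0.png")
m=((t.min(2)>150)).astype(np.uint8)
m[:, :185]=0
n,l,st,ce=cv2.connectedComponentsWithStats(m)
cs,_=cv2.findContours(m,cv2.RETR_EXTERNAL,cv2.CHAIN_APPROX_NONE)
for c in cs:
    x,y,w,h=cv2.boundingRect(c)
    if 15<w<50 and 15<h<50:
        (u,v),r=cv2.minEnclosingCircle(c); print("roll?",u,v,r,on_z("top",(u,v),.04),[round(2*r/511.8*np.linalg.norm(on_z("top",(u,v),z)-ray("top",(u,v))[0]),4) for z in(.04,)])
g=t.astype(int); gm=((g[:,:,1]>g[:,:,2]+40)&(g[:,:,1]>g[:,:,0]+25)).astype(np.uint8)
print("green top",cv2.connectedComponentsWithStats(gm)[2:])
g=s.astype(int); gm=((g[:,:,1]>g[:,:,2]+50)&(g[:,:,1]>g[:,:,0]+30)).astype(np.uint8)
print("green side",cv2.connectedComponentsWithStats(gm)[2:])
a=cv2.resize(t[180:335,190:420],None,fx=3.4,fy=3.4,interpolation=cv2.INTER_CUBIC)
cv2.imwrite("pics/crop1.png",a)
b=cv2.resize(s[210:330,210:450],None,fx=3.3,fy=3.3,interpolation=cv2.INTER_CUBIC); cv2.imwrite("pics/crop2.png",b)
for uv in [(165,340),(75,362),(172,345),(385,347),(180,360),(173,50)]: print(uv,on_z("top",uv,0).round(3))
E
```

```text
roll? 295.5 410.6875 17.51359748840332 [0.14935865 0.08795207 0.04      ] [np.float64(0.0913)]
roll? 309.3831481933594 310.0710144042969 17.487314224243164 [0.3960285 0.0579454 0.04     ] [np.float64(0.0905)]
roll? 262.0 305.0 17.49295425415039 [0.40759267 0.17953454 0.04      ] [np.float64(0.0911)]
roll? 218.08843994140625 278.63946533203125 12.78329849243164 [0.47407018 0.29484433 0.04      ] [np.float64(0.0677)]
green top (array([[     0,      0,    640,    480, 307121],
       [   421,    113,      2,      2,      4],
       [   345,    247,     10,      9,     75]], dtype=int32), array([[319.49133078, 239.49883922],
       [421.5       , 113.5       ],
       [349.56      , 250.97333333]]))
green side (array([[     0,      0,    640,    480, 307036],
       [   535,    223,      8,     16,     36],
       [   533,    240,      2,      3,      4],
       [   338,    249,     13,     12,    124]], dtype=int32), array([[319.46168202, 239.49514063],
       [538.44444444, 228.77777778],
       [533.5       , 241.        ],
       [343.91129032, 254.59677419]]))
(165, 340) [0.317 0.431 0.   ]
(75, 362) [ 0.261  0.654 -0.   ]
(172, 345) [0.305 0.413 0.   ]
(385, 347) [ 0.305 -0.14   0.   ]
(180, 360) [0.267 0.39  0.   ]
(173, 50) [1.137 0.462 0.   ]
```

View pics/crop1.png

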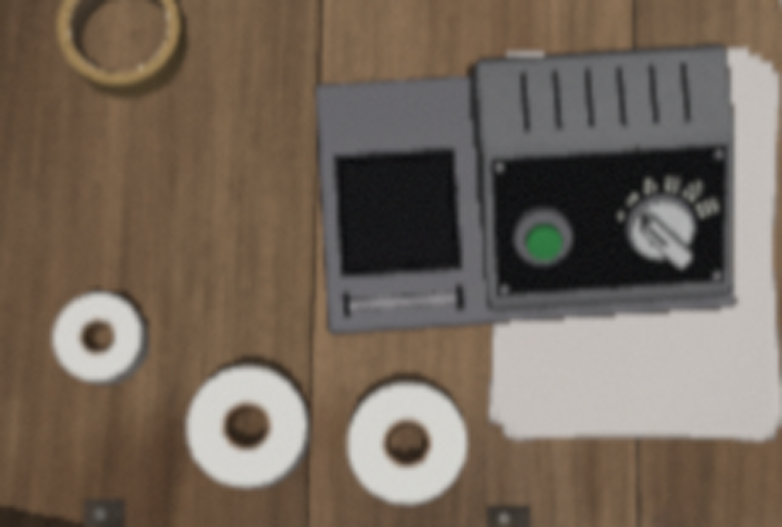

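View pics/crop2.png

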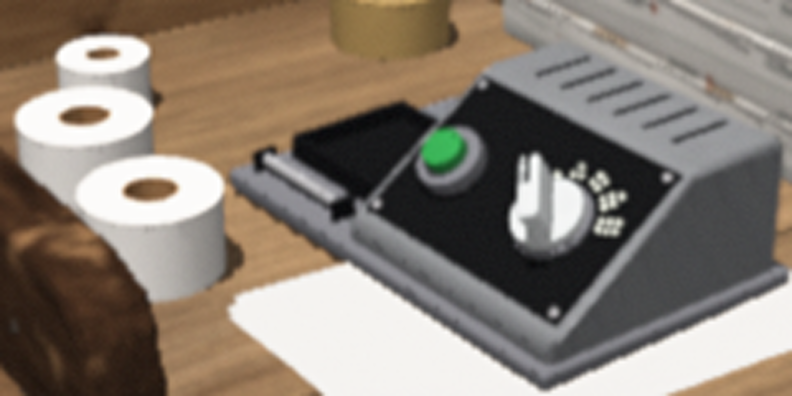

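Three candidate rolls, with diameter measured at z=0.04: (218,279) is 67 mm, (262,305) is 91 mm and (309,310) is 91 mm. The one at (218,279) fits the 66 mm roll, is left of the machine, and shows a brown core in the crop. The bay is the black square with corners near crop (335,157), (453,150), (462,267) and (342,275). The dial pointer points to the upper left. Next I'll measure the machine and the log barrier.

Run:
```python
from h import *
t=cv2.imread("pics/top0.png");s=cv2.imread("pics/side0.png")
f=lambda x,y:(190+x/3.4-.35,180+y/3.4-.35)
C=[on_z("top",f(*p),.036) for p in[(335,157),(453,150),(462,267),(342,275)]]
print("bay",np.round(C,4),[np.linalg.norm(C[i]-C[i-1]).round(4) for i in range(4)])
g=t[222:278,280:334].max(2); m=(g<45).astype(np.uint8)
cs,_=cv2.findContours(m,cv2.RETR_EXTERNAL,cv2.CHAIN_APPROX_NONE);c=max(cs,key=cv2.contourArea)
r=cv2.minAreaRect(c);print(r);bp=cv2.boxPoints(r)+[280,222];P=np.array([on_z("top",p,.036) for p in bp]);print(P.round(4),P.mean(0))
# machine base outline at z~0.02
o=[on_z("top",f(*p),.01) for p in[(318,88),(330,328),(735,303)]];print("outline",np.round(o,3))
K,e=two((349.6,251.0),(343.9,254.6));print("key",K,e)
F=lambda x,y:(210+x/3.3-.35,210+y/3.3-.35)
# panel screws TL,TR,BR,BL in both
for a,b in [((500,168),(484,85)),((719,155),(668,177)),((717,276),(554,312)),((504,289),(377,203))]:
    print("screw",*two(f(*a),F(*b)))
# log
print("log",two((385,347),(256,325)),two((172,345),(143,215)))
a=cv2.resize(t[222:270,365:413],None,fx=8,fy=8,interpolation=cv2.INTER_CUBIC)
b=cv2.resize(s[245:293,350:414],None,fx=6.25,fy=8,interpolation=cv2.INTER_CUBIC)
b=cv2.resize(s[245:293,355:403],None,fx=8,fy=8,interpolation=cv2.INTER_CUBIC)
cv2.imwrite("pics/dial.png",np.hstack([a,b]))
```

```text
bay [[0.6172 0.1179 0.036 ]
 [0.6241 0.026  0.036 ]
 [0.5318 0.018  0.036 ]
 [0.5243 0.1102 0.036 ]] [np.float64(0.0932), np.float64(0.0921), np.float64(0.0927), np.float64(0.0926)]
((26.53891372680664, 20.122570037841797), (34.24568176269531, 34.12092208862305), 86.42366790771484)
[[0.6165 0.1172 0.036 ]
 [0.6235 0.0271 0.036 ]
 [0.5318 0.0203 0.036 ]
 [0.525  0.1094 0.036 ]] [0.57422222 0.06847863 0.036     ]
outline [[ 0.679  0.134  0.01 ]
 [ 0.486  0.12   0.01 ]
 [ 0.51  -0.197  0.01 ]]
key [ 0.54322017 -0.04204777  0.08339268] 0.0007816506872124286
screw [ 0.59634482 -0.00849547  0.09968438] 0.00027834231752400183
screw [ 0.6085554  -0.1714066   0.10103436] 0.0004614968780224955
screw [ 0.52625813 -0.17774494  0.04240856] 0.00037125567738769923
screw [ 0.51368647 -0.01403018  0.04223109] 0.0011242826380511944
log (array([ 0.30392019, -0.13298492,  0.05130322]), np.float64(0.003711735356344155)) (array([0.29108412, 0.39672357, 0.07370065]), np.float64(0.030785460938701697))
```

View pics/dial.png

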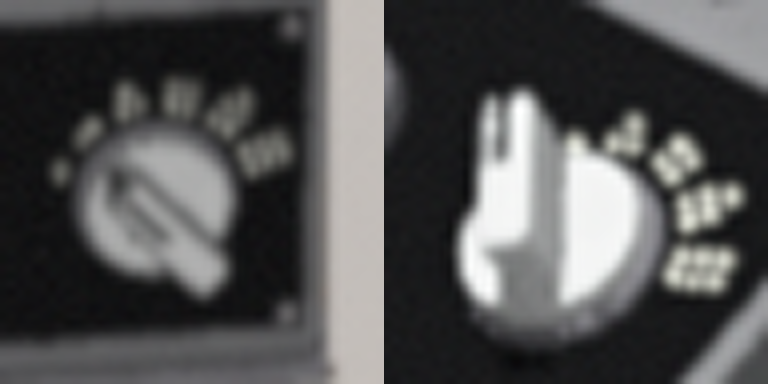

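```bash
cat >> h.py <<'E'
A=0.078
X=np.array([np.cos(A),np.sin(A),0]);Y=np.array([-np.sin(A),np.cos(A),0]);Z=np.array([0,0,1.])
s35,c35=np.sin(np.radians(35)),np.cos(np.radians(35))
N=-s35*X+c35*Z; UP=c35*X+s35*Z
K=np.array([0.5432,-0.0420,0.0834])
SC=np.array([[.59634,-.0085,.09968],[.60856,-.1714,.10103],[.52626,-.17774,.04241],[.51369,-.01403,.04223]])
E
python3 - <<'E'
from h import *
c=SC.mean(0);print("planarity",(SC-c)@N,"key above panel",(K-c)@N)
G=K-((K-c)@N-.030)*N-.09*Y
print("grip",G)
T=lambda p:((p-[365,222]+.4)*8).round(0); S=lambda p:((p-[355,245]+.4)*8+[384,0]).round(0)
print("base",T(proj("top",G-.016*N)),S(proj("side",G-.016*N)))
for i in range(4):
    a=np.radians(-70+28*i); d=np.cos(a)*UP-np.sin(a)*Y
    for q in(.022,-.022): print(i+1,q,T(proj("top",G+.01*N+q*d)),S(proj("side",G+.01*N+q*d)))
# measured bar ends (top face)
for a,b in [((112,172),(505,95)),((208,285),(500,245))]:
    u=lambda p:(p[0]/8-.4+365,p[1]/8-.4+222); v=lambda p:((p[0]-384)/8-.4+355,p[1]/8-.4+245)
    P,e=two(u(a),v(b));print(P,e,"rel",(P-G)@np.c_[UP,-Y,N])
E
```

```text
planarity [-6.43152240e-04  7.55499009e-04  8.19785185e-05 -1.94325288e-04] key above panel 0.01790546754950801
grip [ 0.54329684 -0.13226691  0.09330726]
base [160. 213.] [544. 222.]
1 0.022 [107. 231.] [462. 104.]
1 -0.022 [238. 266.] [537. 216.]
2 0.022 [126. 204.] [502.  86.]
2 -0.022 [219. 292.] [495. 235.]
3 0.022 [156. 187.] [542.  84.]
3 -0.022 [189. 308.] [455. 236.]
4 0.022 [190. 185.] [572. 100.]
4 -0.022 [156. 310.] [425. 219.]
[ 0.55823032 -0.11190752  0.10478179] 0.006121803704640628 rel [ 2.00766420e-02 -1.91338507e-02 -5.00042092e-05]
[ 0.5285622  -0.14575094  0.08737811] 0.0005006926947385426 rel [-0.0162947   0.01229489  0.00417152]
```

```bash
cat > /tmp/a.py <<'E'
from h import *
u=lambda p:(p[0]/8-.4+365,p[1]/8-.4+222); v=lambda p:((p[0]-384)/8-.4+355,p[1]/8-.4+245)
c=SC.mean(0)
t=cv2.imread("pics/dial.png");L=t[:,:384].min(2)
tp=[(130,100),(182,97),(232,112),(265,155)];sp=[(628,135),(678,155),(710,205),(700,268)]
P=[]
for a,b in zip(tp,sp):
    p,e=two(u(a),v(b));P.append(p);print(p.round(4),round(e,4),"above screws",((p-c)@N).round(4))
P=np.array(P);an=np.radians([-14,14,42,70])
q=np.c_[(P-c)@UP,-(P-c)@Y]
M=np.zeros((8,3));b=np.zeros(8)
M[0::2,0]=1;M[0::2,2]=np.cos(an);b[0::2]=q[:,0];M[1::2,1]=1;M[1::2,2]=np.sin(an);b[1::2]=q[:,1]
s=np.linalg.lstsq(M,b,rcond=None)[0];print("centre up,right,radius",s,(M@s-b).round(4))
print("key up,right",(K-c)@UP,-(K-c)@Y)
h=((P-c)@N).mean()
for hh in(h,0):print("G",c+s[0]*UP-s[1]*Y+(hh+.03)*N)
E
python3 /tmp/a.py
```

```text
[ 0.5863 -0.1207  0.0897] 0.0019 above screws 0.0019
[ 0.5877 -0.1373  0.0909] 0.0008 above screws 0.0029
[ 0.5843 -0.154   0.0858] 0.0006 above screws 0.0014
[ 0.5722 -0.1657  0.0778] 0.0001 above screws 0.0022
centre up,right,radius [-0.00490435  0.03839421  0.03640071] [ 0.0012 -0.0001  0.0004  0.0008 -0.0011  0.     -0.0005 -0.0008]
key up,right -0.004541330818435978 -0.052166238267494766
G [ 0.54183655 -0.1329432   0.09482877]
G [ 0.54304404 -0.13284882  0.09309904]
```

The dial is on stop 2, since the bar ends match that prediction. The pip circle puts the dial axis 90.5 mm right of the key, as the description says, so grip ≈ (0.543, -0.1325, 0.093). Now I'll pick the roll, backing away from the cage post first.

```bash
cat >> h.py <<'E'
G=np.array([.5432,-.1325,.0933]); BAY=np.array([.5742,.0685,.023]); ROLL=np.array([.4741,.2948,.02])
def quat(y,z):
    z=z/np.linalg.norm(z);y=y-(y@z)*z;y/=np.linalg.norm(y)
    return Ro.from_matrix(np.c_[np.cross(y,z),y,z]).as_quat()
def best(p,y,z):
    q0=np.array(read_state()["joint_positions"]);r=[]
    for sg in(1,-1):
        q=quat(sg*y,z);j=ik(p,q)
        if j is not None:r.append((np.abs(np.array(j)-q0).max(),q,j))
    return min(r,key=lambda a:a[0])
E
python3 - <<'E'
from h import *
line_to([.157,.30,.27],max_speed=.25)
d,q,j=best([.474,.295,.15],X,-Z);print(d,np.round(j,2))
line_to([.30,.297,.27],max_speed=.25)
reach([.4741,.2948,.15],q)
line_to([.4741,.2948,.010],max_speed=.12,f_stop=8)
s=read_state();print(s["ee_pos"],s["force"])
gripper_to(.05,30)
s=read_state();print(s["width"],s["force"],s["time"])
line_to([.4741,.2948,.12])
s=read_state();print(s["width"],s["force"],s["time"],s["ee_pos"])
cv2.imwrite("pics/p1.png",np.hstack([get_image("side")[190:350,190:390,::-1],get_image("top")[200:360,180:380,::-1]]).repeat(2,0).repeat(2,1))
E
```

```text
0.6577363686113633 [ 0.56  0.34 -0.15  1.08  0.    2.05]
[0.4747215  0.29524788 0.01078251] [ 0.15076172 -0.08541044  0.27858153]
0.05057039499024536 [-0.02885366 -0.80224252  0.21940795] 4.5
0.049799832428741225 [ 0.45023734  0.04266268 -1.03503306] 5.3833 [0.47346655 0.2944025  0.11915524]
```

View pics/p1.png

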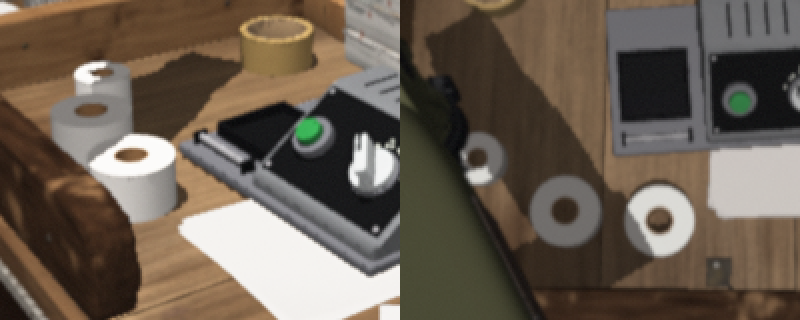

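The width reached 0.050 and the roll is still standing at (220,279), so the jaws closed without meeting it. I'll view the whole scene before guessing why.

Run:
```python
from h import *
s=read_state();p=np.array(s["ee_pos"]);print(p,s["ee_rot"],s["joint_positions"],s["width"])
print(proj("top",p),proj("side",p),proj("top",ROLL+[0,0,.02]),proj("side",ROLL+[0,0,.02]))
a=get_image("side")[:,:,::-1];b=get_image("top")[:,:,::-1]
cv2.imwrite("pics/p2.png",np.hstack([cv2.resize(a[60:330,60:330],None,fx=1.48,fy=1.48),cv2.resize(b[180:450,90:360],None,fx=1.48,fy=1.48)]))
```

```text
[0.47317115 0.29421184 0.11864883] [ 6.79010359e-01  7.34127505e-01 -1.26829156e-03 -3.60265272e-04] [ 5.56271363e-01  3.62091386e-01 -2.08091698e-01  1.00325008e+00
  2.28224528e-05  2.04910043e+00] 0.050071291789170976
[212.12103737 275.25336277] [238.95636987 195.0983065 ] [218.10628265 278.62816521] [241.3822306  225.85204526]
```

View pics/p2.png

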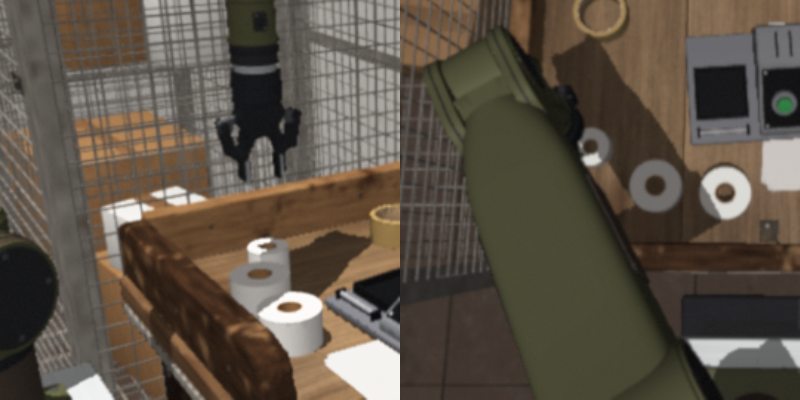

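Side crop: the fingertips end at about row 184, while the TCP at that pose projects to row 195, so the tips stand roughly 20 mm or more above the reported TCP at this opening. I'll measure the offset by a light touch on free table at the grip opening.

Run:
```python
from h import *
gripper_to(.066)
line_to([.55,.215,.12],max_speed=.25)
hit=line_to([.55,.215,.03],f_stop=4,max_speed=.15)
if not hit: hit=line_to([.55,.215,-.02],f_stop=4,max_speed=.04)
s=read_state();print(hit,s["ee_pos"],s["force"],s["width"],s["time"])
print(proj("side",np.array(s["ee_pos"])))
a=get_image("side")[:,:,::-1]
cv2.imwrite("pics/p3.png",cv2.resize(a[130:280,180:380],None,fx=4,fy=4,interpolation=cv2.INTER_CUBIC))
line_to([.55,.215,.12],max_speed=.25)
```

```text
False [ 0.55027509  0.21511013 -0.01971019] [-0.77162648 -0.48563531  0.58808762] 0.06597119967480078 8.6333
[286.23726661 252.9352564 ]
```

View pics/p3.png

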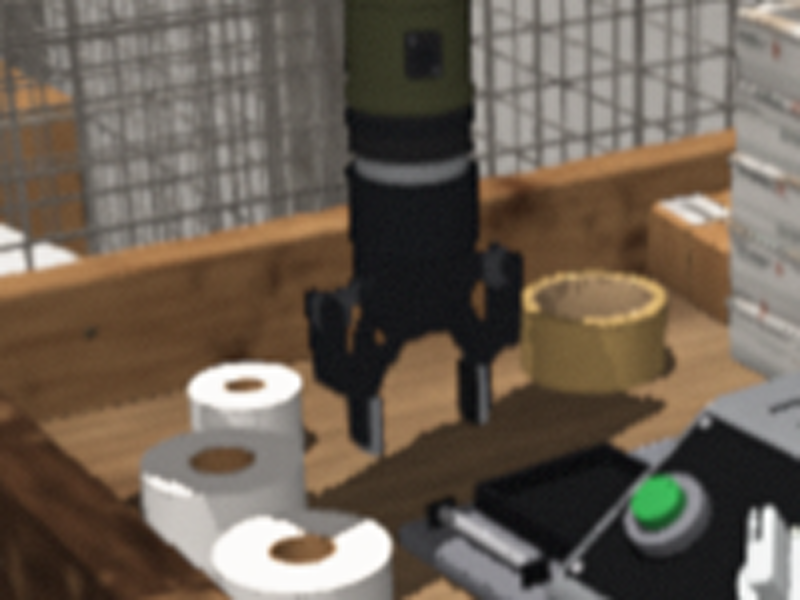

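Left tip is at px (274,244) and right at (301,235), both clearly above the table although the TCP reads -0.020. I'll go further down until real contact.

Run:
```python
from h import *
line_to([.55,.215,-.015],max_speed=.25)
hit=line_to([.55,.215,-.055],f_stop=4,max_speed=.03)
s=read_state();print(hit,s["ee_pos"],s["force"],s["time"])
line_to([.55,.215,.05],max_speed=.25)
s=read_state()
print(s["force"])
# tip mid in last picture: side ray closest to vertical axis at (.55,.215)
o,v=ray("side",(287.5,239.4))
k=np.linalg.lstsq(np.c_[v,-Z],np.array([.5503,.2151,0])-o,rcond=None)[0];print("tip z by image",k[1])
```

```text
True [ 0.5498348   0.2149546  -0.03792739] [-1.54615371 -0.77906589  6.2903986 ] 10.9
[-0.30781716 -0.11285514 -0.7310603 ]
tip z by image 0.015893186095420495
```

Contact came at TCP z = -0.0375, and the image agrees: the tips are about 36 mm behind the reported TCP at this opening. That explains the miss, because the tips were at 0.047, above the 0.040 roll. I'll correct by 37 mm and regrasp with the tips at z≈0.018 so they stay above the bay walls when placing.

Run:
```python
from h import *
gripper_to(.085)
line_to([.55,.215,.04],max_speed=.25)
line_to([.4741,.2948,.04],max_speed=.25)
print(line_to([.4741,.2948,-.019],max_speed=.1,f_stop=8))
gripper_to(.05,40)
s=read_state();print(s["ee_pos"],s["width"],s["force"])
line_to([.4741,.2948,.06])
s=read_state();print(s["width"],s["force"],s["time"],s["ee_pos"])
if s["width"]>.06:
    line_to([BAY[0],BAY[1],.08],max_speed=.2)
    cv2.imwrite("pics/p4.png",cv2.resize(np.hstack([get_image("side")[150:310,220:390,::-1],get_image("top")[180:340,210:380,::-1]]),None,fx=2.3,fy=2.3))
```

```text
False
[ 0.47516269  0.29537669 -0.01780866] 0.06447425440846091 [ 0.20401102 -0.39364226  4.95791772]
0.06483306096254207 [-0.1036365  -1.49736818 -2.03871765] 14.3167 [0.47340023 0.29443132 0.05923998]
```

View pics/p4.png

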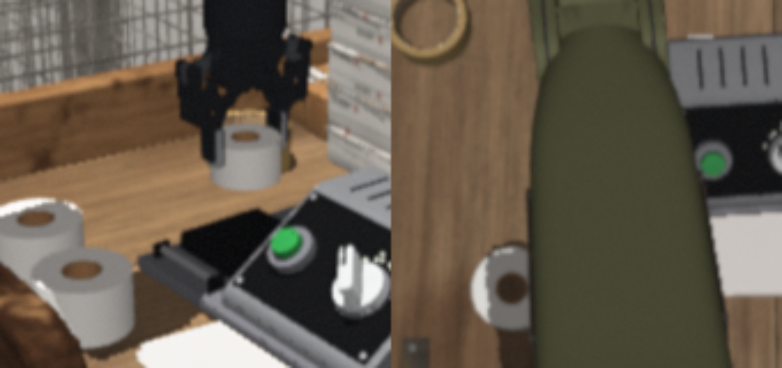

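The roll is held: its top centre is at side px (327,209). I'll check it against the bay, then lower and release.

Run:
```python
from h import *
p=on_z("side",(327,209),.137);print("roll",p)
print("hit",line_to([BAY[0],BAY[1],.003],max_speed=.08,f_stop=5))
s=read_state();print(s["ee_pos"],s["force"],s["width"])
gripper_to(.085)
line_to([BAY[0],BAY[1],.10],max_speed=.25)
line_to([.45,BAY[1],.13],max_speed=.25)
line_to([.33,-.02,.16],max_speed=.25)
s=read_state();print(s["time"],s["force"])
cv2.imwrite("pics/p5.png",cv2.resize(np.hstack([get_image("side")[190:310,220:390,::-1],get_image("top")[180:300,230:400,::-1]]),None,fx=2.35,fy=2.35))
```

```text
roll [0.57424365 0.06977271 0.137     ]
hit True
[0.57278291 0.06832997 0.00504694] [-0.77780787 -0.43115045  4.14900379] 0.06431385277703304
18.975 [-0.19143449  0.21151188  0.43603382]
```

View pics/p5.png

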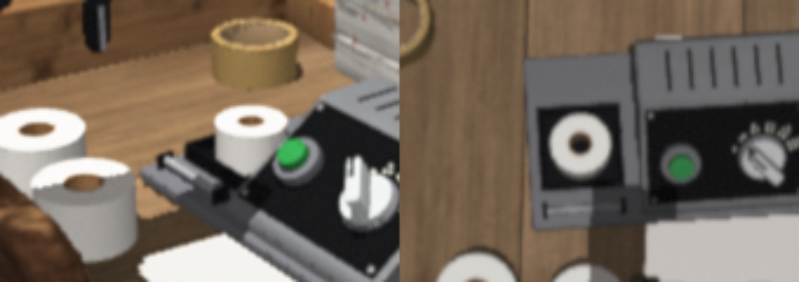

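The roll lies flat inside the bay, at top crop (580,146) in the black square. Before using a tilted tool I need to know whether the ~30 mm bias runs along the tool or along world z. I'll hover over the dial and look. This is picture 11; I'm keeping one for the end.

```bash
cat >> h.py <<'E'
def dq(deg,sg):
    a=np.radians(deg); return quat(sg*(-np.sin(a)*UP-np.cos(a)*Y),-N)
E
python3 - <<'E'
from h import *
q0=np.array(read_state()["joint_positions"])
opt=[]
for sg in(1,-1):
    js=[ik(G+.007*N,dq(d,sg)) for d in(-42,-14,14,20)]
    print(sg,[None if j is None else np.round(j,2) for j in js])
    if all(j is not None for j in js) : opt.append((np.abs(np.array(js)[:,5]).max(),sg))
sg=min(opt)[1];print("sg",sg)
q=dq(-42,sg)
gripper_to(.03)
reach(G+.12*N,q)
line_to(G+.007*N,q,max_speed=.1,f_stop=5)
s=read_state();p=np.array(s["ee_pos"]);print(p,G+.007*N,s["force"],s["time"])
for nm,b in(("toolbias",p+.033*N),("zbias",p+.028*Z+.005*N)): print(nm,proj("side",b),proj("top",b))
a=get_image("side")[:,:,::-1];b=get_image("top")[:,:,::-1]
cv2.imwrite("pics/p6.png",np.hstack([cv2.resize(a[180:310,300:430],None,fx=4.6,fy=4.6,interpolation=cv2.INTER_CUBIC),cv2.resize(b[200:330,370:414],None,fx=4.6,fy=4.6)]))
E
```

```text
1 [array([-0.41,  0.08, -0.92,  0.01,  0.27,  1.99]), array([-0.41,  0.08, -0.92,  0.01,  0.27,  2.48]), array([-0.41,  0.08, -0.92,  0.01,  0.27,  2.97]), array([-0.41,  0.08, -0.92,  0.01,  0.27,  3.08])]
-1 [array([-0.41,  0.08, -0.92,  0.01,  0.27, -1.15]), array([-0.41,  0.08, -0.92,  0.01,  0.27, -0.66]), array([-0.41,  0.08, -0.92,  0.01,  0.27, -0.17]), array([-0.41,  0.08, -0.92,  0.01,  0.27, -0.06])]
sg -1
[ 0.53928669 -0.13294148  0.09947418] [ 0.53919717 -0.13281286  0.09903406] [-0.22259619  0.50828603 -0.2906025 ] 23.2083
toolbias [362.26115745 254.98796693] [388.3001636  257.84865488]
zbias [369.02308451 250.18260821] [387.9949417  251.04212906]
```

View pics/p6.png

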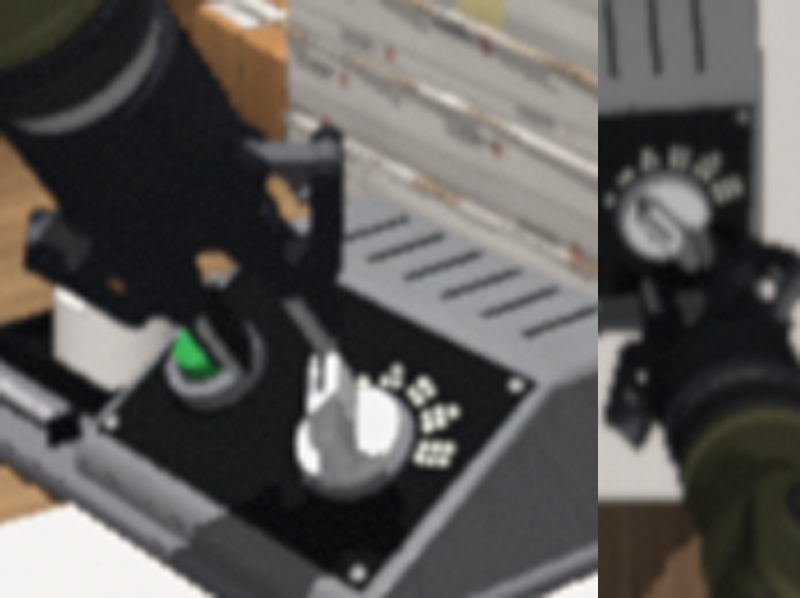

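The measured tip midpoint is side (362.5,258.8) and top (386.7,259.1). That matches the bias along the tool at (362,255)/(388,258), not world z at (369,250). I'll triangulate it, then approach along the axis until a light touch on the dial base, back off, grip and turn.

Run:
```python
from h import *
P,e=two((386.7,259.1),(362.5,258.8));print("tip",P,e,"up,right,out of G",(P-G)@np.c_[UP,-Y,N])
q=dq(-42,-1)
f0=np.array(read_state()["force"])
line_to(G-.018*N,q,max_speed=.08,f_stop=4)
s=read_state();print("A",(np.array(s["ee_pos"])-G)@np.c_[UP,-Y,N],s["force"]-f0)
hit=line_to(G-.060*N,q,max_speed=.03,f_stop=4)
s=read_state();o=(np.array(s["ee_pos"])-G)@np.c_[UP,-Y,N];print("touch",hit,o,s["force"]-f0,s["time"])
```

```text
tip [ 0.52027208 -0.13261592  0.11761694] 0.003671960238799316 up,right,out of G [-0.00478412 -0.00167099  0.03303538]
A [-0.00043121 -0.00021526 -0.01810561] [ 1.10664786  0.10768909 -0.23852767]
touch True [-1.91184798e-04 -4.34283387e-05 -5.12444776e-02] [-0.53447274 -0.47666652  4.22454229] 24.7917
```

Run:
```python
from h import *
T=G-.0455*N
line_to(T,dq(-42,-1),max_speed=.05)
gripper_to(.005,30)
s=read_state();f0=np.array(s["force"]);print(s["width"],s["force"],s["ft_torque"])
if .010<s["width"]<.017:
    for d in(-28,-14,0,14):
        line_to(T,dq(d,-1),max_speed=.1)
        s=read_state();print(d,s["width"],s["force"].round(1),s["ft_torque"].round(2),s["joint_positions"][5],s["time"])
```

```text
0.01208758433331573 [-2.06040069 -0.03736373  2.79436529] [-0.13082295  0.56368754 -0.02646547]
-28 0.012456255726437505 [-2.7 -0.1  3.8] [-0.1   0.56 -0.06] -0.8731600799788757 25.7333
-14 0.012171290903021744 [-3.5 -0.7  3.9] [-0.03  0.62  0.  ] -0.6298146378551202 26.125
0 0.012048122368179095 [-3.4  0.1  5.2] [-0.06  0.59  0.03] -0.38593996394322877 26.5167
14 0.01242073236521503 [-3.3 -0.6  5.3] [0.09 0.59 0.07] -0.1416773860920653 26.9083
```

Turned while gripped, with the width steady at 12 mm. Release, back off and look at the dial.

Run:
```python
from h import *
gripper_to(.03)
line_to(G+.06*N,max_speed=.2)
line_to([.36,-.03,.22],max_speed=.25)
s=read_state();print(s["time"],s["force"])
t=get_image("top")[:,:,::-1];sd=get_image("side")[:,:,::-1]
cv2.imwrite("pics/top7.png",t);cv2.imwrite("pics/side7.png",sd)
T=lambda p:((p-[365,222]+.4)*8).round(0); S=lambda p:((p-[355,245]+.4)*8+[384,0]).round(0)
for i in(2,3,4):
    a=np.radians(-70+28*i); d=np.cos(a)*UP-np.sin(a)*Y
    for w in(.022,-.022): print(i+1,w,T(proj("top",G+.01*N+w*d)),S(proj("side",G+.01*N+w*d)))
a=cv2.resize(t[222:270,365:413],None,fx=8,fy=8,interpolation=cv2.INTER_CUBIC)
b=cv2.resize(sd[245:293,355:403],None,fx=8,fy=8,interpolation=cv2.INTER_CUBIC)
cv2.imwrite("pics/p7.png",np.hstack([a,b]))
```

```text
28.8417 [-0.47149306 -0.1653455  -0.43754079]
3 0.022 [157. 188.] [542.  85.]
3 -0.022 [190. 309.] [455. 236.]
4 0.022 [191. 185.] [573. 101.]
4 -0.022 [156. 311.] [425. 219.]
5 0.022 [221. 198.] [586. 131.]
5 -0.022 [127. 298.] [413. 189.]
```

View pics/p7.png

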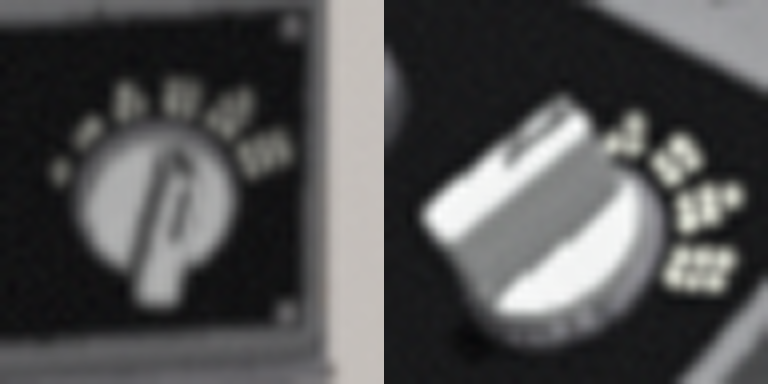

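The dial is on four: bar ends at side (575,105) and (435,220) match the stop-4 prediction, and the pointer is toward the 4-pip group. Now the key, pressed with closed fingers along the panel normal while logging force against travel.

Run:
```python
from h import *
gripper_to(0)
print("w",read_state()["width"])
q=dq(0,-1)
reach(K+.06*N,q)
line_to(K-.005*N,q,max_speed=.12,f_stop=5)
f0=np.array(read_state()["force"]);print("f0",f0)
d=-.015
while d>-.055:
    hit=line_to(K+d*N,q,max_speed=.05,f_stop=16)
    s=read_state();f=(s["force"]-f0)@N;print(round(d,4),round((np.array(s["ee_pos"])-K)@N,4),round(f,1))
    if hit or f>12: break
    d-=.0015 if f>.8 or d<-.02 else .003
pause(.3)
s=read_state();print("held",((np.array(s["ee_pos"])-K)@N).round(4),((s["force"]-f0)@N).round(1))
cv2.imwrite("pics/press.png",get_image("side")[:,:,::-1])
line_to(K+.06*N,max_speed=.15)
s=read_state();print(s["time"],s["force"])
```

```text
w -0.0002986765485696545
f0 [ 1.14104559 -0.65149282  0.12457957]
-0.015 -0.0151 0.4
-0.018 -0.0181 1.0
-0.0195 -0.0196 -0.4
-0.0225 -0.0227 0.4
-0.024 -0.0241 1.9
-0.0255 -0.0256 0.4
-0.027 -0.0271 0.5
-0.0285 -0.0285 0.8
-0.03 -0.03 3.2
-0.0315 -0.0315 3.9
-0.033 -0.033 4.4
-0.0345 -0.0345 5.5
-0.036 -0.0349 24.8
held -0.0349 25.0
35.25 [-0.29524091 -0.88469981 -0.23046149]
```

Force rose from contact at about -0.029 to 5.5 N, with a hard stop at -0.035. That is the full 6 mm of travel. I'll withdraw and compare with the earlier images numerically (view budget spent).

Run:
```python
from h import *
line_to([.36,-.03,.22],max_speed=.25)
t=get_image("top")[:,:,::-1];s=get_image("side")[:,:,::-1]
cv2.imwrite("pics/top8.png",t);cv2.imwrite("pics/side8.png",s)
t7=cv2.imread("pics/top7.png");s7=cv2.imread("pics/side7.png");t0=cv2.imread("pics/top0.png");s0=cv2.imread("pics/side0.png")
D=lambda a,b,r:np.abs(a[r[1]:r[3],r[0]:r[2]].astype(int)-b[r[1]:r[3],r[0]:r[2]]).mean().round(1)
print("vs before press: dial",D(t,t7,(370,225,408,265)),D(s,s7,(355,250,405,290)),"bay",D(t,t7,(285,215,330,270)))
print("vs start: tape",D(t,t0,(203,168,246,210)),D(s,s0,(306,195,350,228)),"weight",D(t,t0,(435,175,455,195)),D(s,s0,(498,296,524,328)),"big rolls",D(s,s0,(215,236,280,300)))
def green(g,th):
    g=g.astype(int);m=((g[:,:,1]>g[:,:,2]+th)&(g[:,:,1]>g[:,:,0]+th*.6)).astype(np.uint8)
    n,_,st,c=cv2.connectedComponentsWithStats(m);i=1+st[1:,4].argmax();return c[i].round(2),st[i,4]
for n,g,g0,th in(("top",t,t0,40),("side",s,s0,50)):print("green",n,green(g,th),green(g0,th))
m=(t.min(2)>130).astype(np.uint8);m[:215]=0;m[270:]=0;m[:,:285]=0;m[:,330:]=0
c=max(cv2.findContours(m,0,1)[0],key=cv2.contourArea);(u,v),r=cv2.minEnclosingCircle(c);print("roll",on_z("top",(u,v),.063),r,"bay",BAY)
st=read_state();print(st["time"],st["force"],st["width"])
```

```text
vs before press: dial 1.1 1.2 bay 0.8
vs start: tape 0.9 1.1 weight 1.0 0.8 big rolls 4.1
green top (array([349.62, 251.  ]), np.int32(76)) (array([349.56, 250.97]), np.int32(75))
green side (array([343.88, 254.64]), np.int32(125)) (array([343.91, 254.6 ]), np.int32(124))
roll [0.57212746 0.0681035  0.063     ] 12.869194030761719 bay [0.5742 0.0685 0.023 ]
36.1917 [0.57690848 0.63162419 0.2554634 ] 0.0001522250902402832
```

Run:
```python
from h import *
job_done(); print(read_state()["time"])
```

```text
the job is handed in; nothing more can be done
the job is handed in; nothing more can be done
```

The job is done and handed in at about 36 s of the 64 s allowed. The 66 mm roll is flat in the bay, the dial went from stop two to stop four, and the green key was then pressed fully in and released.

**Last checks**
- **Roll:** its centre measured about 2 mm from the bay centre, with the gripper clear of it.
- **Dial:** it reads four in both views, and the dial area of both pictures was unchanged after the key press.
- **Key:** force built up over about 6 mm to 5.5 N, then hit a hard stop at 25 N. Afterwards the key was back within 0.1 px of where it started.
- **Tape and weight:** both look unchanged from the start.

**What failed or disagreed**
- **First grasp:** it missed the roll without touching it. The fingertips turned out to sit about 37 mm behind the reported TCP at the grip opening, much more than the 13 mm jaw swing explains. I measured this by touching the table lightly and saw in the pictures that it runs along the tool, then corrected for it.
- **Two large rolls:** their part of the final side picture differed a little from the start (4.1 grey levels against about 1 elsewhere). I put this down to the arm's shadow but did not check it further. They were in place in the last picture that showed them, after the roll was placed.

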